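# Undo the toolbox's double latch

### The arm

A 6-joint arm with a two-finger parallel gripper is mounted at the origin on the work surface. World frame = base frame: x ahead of the robot, y to its left, z up, the work surface at z = 0. Lengths are in m, angles in rad, forces in N, time in s.
With the tool pointing down it reaches from about 0.4 to 0.825 m from the base axis. Payload 7 kg.
Tool frame: the origin (TCP) lies midway between the tips of the shut fingers; the grasp point (between the pads) lies 19 mm behind it; z points along the fingers, y is the line along which they close (so a half turn about z gives the same grasp; the last joint's range is limited). The gripper opens to 85 mm and grips with 20 to 120 N. Pads are 22 mm wide; open, the fingers measure 114 mm over their backs; the gripper's body (76 mm by 85 mm) begins 54 mm behind the grasp point. The pads swing forward as they close: fully open they stand 13 mm farther back than shut.
Start: joints at [1.471, 0.359, 0.012, 0, -1.224, -0.288], TCP at [0.255, 0.625, 0.207] pointing down, gripper open.
Joint ranges: [-3.07, 3.07], [-1.43, 2.12], [-1.02, 1.25], [-3.03, 1.67], [-3.05, -0], [-3.03, 3.03]. Speed limits (rad/s): [2.39, 2.39, 3.01, 3.14, 3.14, 3.14].

### API

Orientations are given as [roll, pitch, yaw] about the fixed x, y, z axes, in that order (R = Rz(yaw) Ry(pitch) Rx(roll)).
In Python, from workcell import manip gives the robot as it stands.
- The arm moves only by the tool jog_arm, never from a script. Its argument "series" is a list that holds one entry, the list of rows, each a list of 5 numbers: the gripper's target within -1 to 1 (shut at 1, half-way at 0, fully open at -1), then the shift along the tool's x, y, z in mm, then the turn about the tool's z in degrees. A call has 1 to 10 rows; each row shifts and turns the commanded pose from where the row before left it, along the tool's axes as they then stand; what a row does not reach is not made up. A row lasts 1/12 s, in which the tool goes at most 41.7 mm and 7.16 degrees, less where a joint would pass 70% of its speed; a pose out of reach is approached as far as the arm can. A call is refused whole if a number of a shift passes 41.7 or a number of a turn 7.16, either way. A call with a gripper value outside its range is refused whole. The fingers move at their own pace and stop on an object; the grip force is fixed at half the most. Time passes only in rows, so rows that do not move let the fingers close. It gives the time, the measured TCP pose, the force, the opening and the grip force at its end, in the units of the state.
- manip.get_obs(): the state, without advancing time (a new reading comes with each control period).
- manip.snapshot(name): name is "side" or "top"; returns (picture, depth): 384x512x3 uint8, blue, green, red; 384x512 float32, m along the optical axis (not along the pixel's ray), 0 where there is no reading.
- manip.get_calibration(name): a dict with "camera_matrix" (3x3 intrinsics, pixels), "k1" (the pictures are not rectified: a ray, as slopes to the right and down, at radius r is drawn at 1 + k1 r^2 times it, then the intrinsics apply), "position" and "orientation" of the camera in the world. Camera axes: x right, y down, z forward; pixel columns grow to the right and rows downward; lengths in m; the calibration is good to about 2 mm. A picture is of the moment at which its call begins. get_calibration takes no time and is no camera call.
- manip.job_done(): hands the job in; it is judged then, once.
The state is a dict: "time": time; "joints": joint angles; "joint_vel": joint speeds; "joint_torque": joint torques, N m; "ee_pos": TCP position; "tool_rot": TCP orientation; "wrist_force": force on the tool from outside, world axes, zero at the start; "moment": the same for the moment, N m; "width": finger opening in m; "finger_force": force on a finger pad.
Only numpy, scipy, OpenCV 4.12 (cv2) and the standard library are available. Lean on these libraries where they do the work, as an engineer would, in place of code of your own. Each camera call takes 0.05 s, during which the arm holds its last target. There are 200 camera calls.

### The job

Unlatch the blue toolbox on the shelf above the scooter, so that its lid is free: first slide the red catch fully aside so that it no longer blocks the black bolt, then draw the bolt fully back out of its steel staple, and let go. Leave the catch of the grey case shut.

Things in the scene. Friction and masses are not known exactly. Their poses are not given: they have to be found in the camera images.
- toolbox: Blue tool case, fixed, lying flat: 240 (x) by 270 (y) by 120 mm high. Origin: centre of underside; x from the carry handle (robot side, reaches x -158 mm) to the hinges, y left as seen from the handle, z up. Flat top at 120 mm with a red catch and a black bolt, slides of about 3 N that stay where left; steel staple round the bolt's front end (x -106 to -88, 15 mm high), guides up to 10 mm high.
- catch_tab (a point): On the red catch's upright tab: 30 (x) by 12 (y) mm, top 41 mm above the lid; point on its centre line 28 mm above the lid, axes as the toolbox's. A bar 10 mm high runs from it to -y, behind the bolt. Slides along toolbox +y: in its frame x = 12 mm, y = 60 shut, 105 at the end stop; starts at 60 to 65; from 87 on it is aside.
- bolt_tab (a point): On the black bolt's upright tab: 12 (x) by 30 (y) mm, top 41 mm above the lid; point on its centre line 28 mm above the lid, axes as the toolbox's. Below it a bar 10 mm high, 20 wide. Slides along toolbox +x, away from the handle: in its frame y = 0, x = -45 mm shut, -5 at the end stop; starts at -45 to -42. With the catch shut it moves only 5 mm.
- grey_catch_tab (a point): The same point on the red catch of the grey case, a look-alike of the same size and fittings that stands left or right of the blue one: to stay shut. 28 mm above the grey lid (148 mm above the shelf), axes as the grey case's. Other bystanders: a glass jar (110 mm high) beyond the cases, a shuttlecock (86 mm high) at either outer side.

How it is judged:
By the outcome, as a careful person would: the job done as asked, in the order asked, and still so for the second after the job is handed in, with the robot touching nothing.
It also fails if it takes over 42 s, if anything falls off the work surface, if the arm or the gripper's body presses on something with over 40 N, if the wrist force passes 120 N, or if a joint passes its speed limit or range.

## Working session

There is one attempt and no reset: what is moved stays moved. The work goes in short steps, Python scripts to look and compute and a tool call to move; the robot and the scene stay as the last step left them, time stands still between calls to the robot, and variables do not carry over. Pictures are saved under pics/ and viewed, at most 10 in all, crops included, and the job is handed in when it is done.

Besides the shell and the picture viewer there is one more tool, called after ">>>" as name(argument=value, ...) on one line, values as JSON. jog_arm: Moves the arm, as the interface text tells. Its arguments: {"type":"object","properties":{"series":{"type":"array"}},"required":["series"]}

```bash
mkdir -p pics; python3 - <<'E'
from workcell import manip
import cv2,numpy as np
for n in("top","side"):
    p,d=manip.snapshot(n); cv2.imwrite(f"pics/{n}0.png",p); np.save(f"{n}0.npy",d)
    c=manip.get_calibration(n); print(n,c)
o=manip.get_obs();print(o)
E
```

```text
top {'camera_matrix': array([[360.08022802,   0.        , 252.60762626],
       [  0.        , 360.08022802, 191.23374948],
       [  0.        ,   0.        ,   1.        ]]), 'k1': -0.07013448561986947, 'position': array([0.45587499, 0.01324301, 0.80912653]), 'orientation': array([-3.03216971,  0.02557111, -1.57152602])}
side {'camera_matrix': array([[357.43050502,   0.        , 254.98462703],
       [  0.        , 357.43050502, 193.50059167],
       [  0.        ,   0.        ,   1.        ]]), 'k1': -0.02426192791327541, 'position': array([0.40883997, 0.67558684, 0.6623866 ]), 'orientation': array([-2.2801962 ,  0.01708913, -2.97986118])}
{'time': 0.1, 'joints': array([ 1.47108086e+00,  3.59319966e-01,  1.11871590e-02, -2.70937434e-04,
       -1.22408778e+00, -2.88137874e-01]), 'joint_vel': array([ 0.00093252, -0.00033783,  0.00158369,  0.00160434,  0.00108088,
       -0.00175573]), 'joint_torque': array([-1.55126698e-03, -5.84767127e+01,  2.94105595e+01,  6.95456654e+00,
       -3.25312969e-03,  7.37562800e-06]), 'ee_pos': array([0.25513055, 0.62445384, 0.20597709]), 'tool_rot': array([ 3.14015473e+00, -1.60545544e-04, -3.87945469e-01]), 'wrist_force': array([-0.08475353, -0.3253169 ,  0.25861653]), 'moment': array([-0.06907109, -0.01292684,  0.01525011]), 'finger_force': 0.0, 'width': 0.08533898736723004}
```

View pics/top0.png

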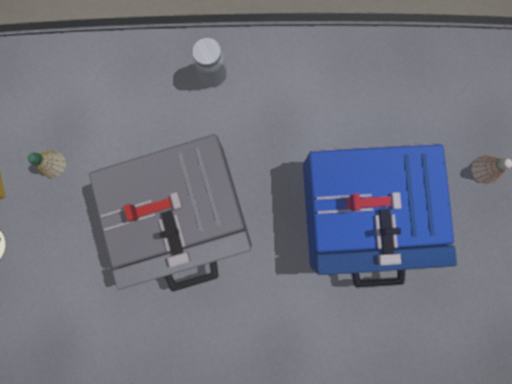

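View pics/side0.png

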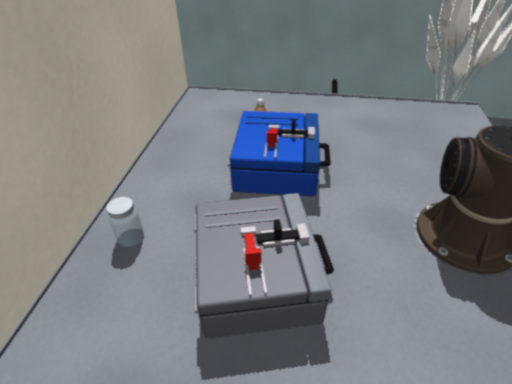

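Top view: the blue case is on the right, with its lid around (380,190), red catch tab near (356,202) and black bolt tab near (387,231). The grey case is on the left, with its red tab near (130,212). The side view agrees: blue red-tab at (272,137), bolt tab at (294,128).

```bash
cat > h.py <<'E'
import cv2,numpy as np
from scipy.spatial.transform import Rotation as R
from workcell import manip
def rays(n,uv):
    c=manip.get_calibration(n)
    k=np.array([c["k1"],0,0,0,0])
    p=cv2.undistortPoints(np.float64(uv).reshape(-1,1,2),c["camera_matrix"],k)[:,0]
    return c["position"],R.from_euler("xyz",c["orientation"]),np.c_[p,np.ones(len(p))]
def cloud(n,d):
    v,u=np.mgrid[:384,:512]
    o,r,p=rays(n,np.c_[u.ravel(),v.ravel()])
    return (o+r.apply(p*d.reshape(-1,1))).reshape(384,512,3)
def onplane(n,uv,z):
    o,r,p=rays(n,uv); w=r.apply(p); return o+w*((z-o[2])/w[:,2])[:,None]
def masks(p):
    h=cv2.cvtColor(p,cv2.COLOR_BGR2HSV); H,S,V=cv2.split(h)
    red=((H<10)|(H>170))&(S>150)&(V>70)
    blue=(H>105)&(H<130)&(S>150)&(V>60)
    black=(V<60)&(S<160)
    return red,blue,black
E
python3 - <<'E'
from h import *
for n in("top","side"):
    p=cv2.imread(f"pics/{n}0.png");d=np.load(f"{n}0.npy");X=cloud(n,d)
    red,blue,black=masks(p)
    nb,l,st,ce=cv2.connectedComponentsWithStats(blue.astype(np.uint8))
    i=1+np.argmax(st[1:,4]); x,y,w,h=st[i,:4]; print(n,st[i])
    z=X[...,2]; lid=np.median(z[(l==i)&(z>.1)]); print("lid",lid,"table",np.median(z[::7,::7]))
    bm=(l==i)&(abs(z-lid)<.008)
    P=X[bm][:,:2].astype(np.float32); r=cv2.minAreaRect(P*1000); print("lidrect",r)
    box=np.zeros_like(red);box[y:y+h,x:x+w]=1
    for nm,m in(("red",red),("black",black)):
        m=m&box; 
        for lo,hi in((0.003,.02),(.028,.06)):
            q=m&(z>lid+lo)&(z<lid+hi); 
            if q.sum()>3: 
                Q=X[q]*1000; print(nm,lo,q.sum(),Q.mean(0).round(1),Q.min(0).round(),Q.max(0).round(),cv2.minAreaRect(Q[:,:2].astype(np.float32)))
t=cv2.imread("pics/top0.png")[140:290,290:470]; s=cv2.imread("pics/side0.png")[95:205,220:350]
cv2.imwrite("pics/c.png",np.hstack([cv2.resize(t,(450,375),interpolation=2),cv2.resize(s,(345,375),interpolation=2)]))
E
```

```text
top [  309   146   146   123 11651]
lid 0.11935473077328385 table 9.840820802409223e-06
lidrect ((499.64801025390625, -217.3193817138672), (232.98907470703125, 266.42791748046875), 2.9528512954711914)
red 0.003 227 [ 509.9 -200.1  129.4] [ 502. -228.  126.] [ 519. -172.  133.] ((509.8658752441406, -200.24636840820312), (14.606000900268555, 56.81357955932617), 3.226404905319214)
red 0.028 76 [ 507.7 -157.4  160. ] [ 496. -163.  156.] [ 520. -152.  164.] ((507.986572265625, -157.92816162109375), (24.043710708618164, 10.378174781799316), 4.525061130523682)
black 0.003 56 [ 429.  -217.5  129.4] [ 413. -231.  123.] [ 470. -207.  139.] ((442.1280517578125, -218.11312866210938), (56.57670593261719, 18.068571090698242), 10.388391494750977)
black 0.028 19 [ 453.  -209.4  155. ] [ 449. -231.  148.] [ 458. -206.  161.] ((451.2760314941406, -217.86231994628906), (25.463970184326172, 8.837456703186035), 76.70793914794922)
side [ 230  111   91   61 4004]
lid 0.1197103939073979 table -0.0002985374716695799
lidrect ((499.7618408203125, -216.5514678955078), (234.73611450195312, 268.3040466308594), 3.2099056243896484)
red 0.003 56 [ 508.2 -167.4  131.5] [ 495. -227.  124.] [ 521. -144.  140.] ((511.3010559082031, -186.32456970214844), (21.809669494628906, 82.33380126953125), 9.051186561584473)
red 0.028 55 [ 507.4 -155.9  156.8] [ 496. -164.  148.] [ 520. -151.  163.] ((508.2125549316406, -157.24472045898438), (24.357351303100586, 12.755615234375), 4.84281587600708)
black 0.003 103 [ 454.8 -217.2  129.7] [ 413. -228.  123.] [ 497. -207.  139.] ((455.2059631347656, -217.46026611328125), (21.7559814453125, 84.20186614990234), 89.7435302734375)
black 0.028 16 [ 453.9 -214.8  158.5] [ 451. -229.  148.] [ 457. -207.  162.] ((455.29156494140625, -217.80532836914062), (6.166784763336182, 22.412437438964844), 6.401493072509766)
```

View pics/c.png

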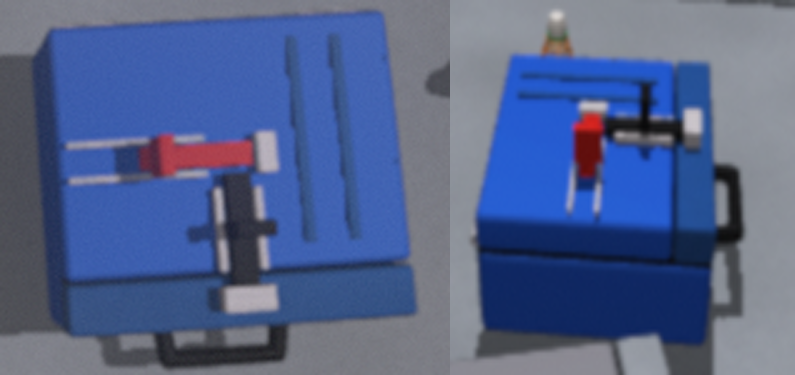

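Crop: the red tab sits left of its bar, the bolt tab stands mid-bolt, and the space on the pushing side of both tabs is clear. I get box yaw ≈ 3.1° and origin ≈ (500,-217) mm. The red tab is at about (508,-157) and the bolt tab at (454,-218), with the lid at z = 120. I'll push both tabs with shut fingers.

>>> jog_arm(series=[[[1, 0, 0, -8, -6.3], [1, 0, 0, -8, -6.3], [1, 0, 0, -8, -6.3], [1, 0, 0, -8, -6.4], [1, 0, 0, 0, 0]]])

```text
time: 0.52
ee_pos: [0.2555, 0.6254, 0.2401]
tool_rot: [-3.14, -0.001, 0.059]
wrist_force: [-0.4, 1.1, 0.4]
width: 0.026
finger_force: 0.0
```

>>> jog_arm(series=[[[1, 8.5, 33, 0, 0], [1, 8.5, 33, 0, 0], [1, 8.5, 33, 0, 0], [1, 8.5, 33, 0, 0], [1, 8.5, 33, 0, 0], [1, 8.5, 33, 0, 0], [1, 8.5, 33, 0, 0], [1, 8.5, 33, 0, 0], [1, 8.5, 33, 0, 0], [1, 8.5, 33, 0, 0]]])

```text
time: 1.35
ee_pos: [0.3578, 0.298, 0.2383]
tool_rot: [3.141, 0.0, 0.05]
wrist_force: [0.6, 0.5, 0.4]
width: 0.0002
finger_force: 0.0
```

>>> jog_arm(series=[[[1, 8.5, 33, 0, 0], [1, 8.5, 33, 0, 0], [1, 8.5, 33, 0, 0], [1, 8.5, 33, 0, 0], [1, 8.5, 33, 0, 0], [1, 8.5, 33, 0, 0], [1, 8.5, 33, 0, 0], [1, 8.5, 33, 0, 0], [1, 8.5, 33, 0, 0], [1, 8.5, 33, 0, 0]]])

```text
time: 2.18
ee_pos: [0.4603, -0.0268, 0.2384]
tool_rot: [-3.141, 0.0, 0.05]
wrist_force: [0.9, 0.4, -0.3]
width: 0.0002
finger_force: 0.0
```

>>> jog_arm(series=[[[1, 6.8, 27.5, 0, 0], [1, 6.8, 27.5, 0, 0], [1, 6.8, 27.5, 0, 0], [1, 6.8, 27.5, 0, 0], [1, 6.8, 27.5, 0, 0], [1, 6.8, 27.5, 0, 0], [1, 0, 0, 0, 0], [1, 0, 0, 0, 0]]])

```text
time: 2.85
ee_pos: [0.5097, -0.1888, 0.2375]
tool_rot: [-3.141, 0.002, 0.048]
wrist_force: [0.0, 0.0, -0.1]
width: -0.0006
finger_force: 0.0
```

```bash
python3 - <<'E'
from h import *
p,d=manip.snapshot("side"); q,_=manip.snapshot("top")
a=cv2.resize(p[60:210,200:350],(400,400)); b=cv2.resize(q[130:290,290:450],(400,400))
cv2.imwrite("pics/s1.png",np.hstack([b,a])); o=manip.get_obs(); print(o["ee_pos"],o["tool_rot"])
E
```

```text
[ 0.50957808 -0.18743343  0.23812854] [-3.14120802e+00  1.08226798e-03  5.10859871e-02]
```

View pics/s1.png

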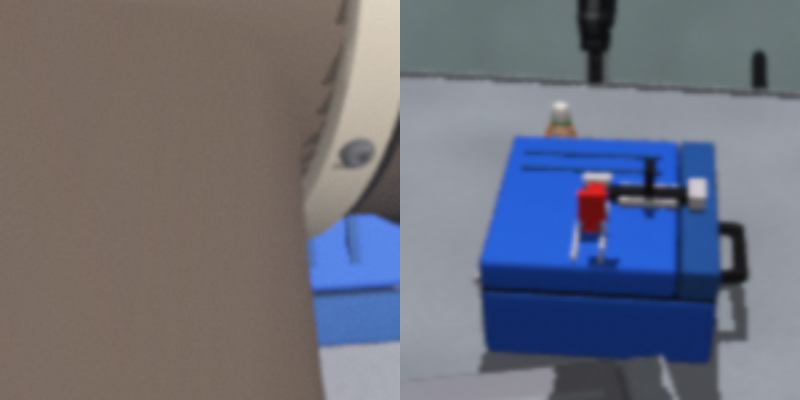

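Side view: the shut fingers hang behind the red tab, aligned in x (crop (595,80)), and the catch is untouched. Next I lower onto the far side of the tab.

>>> jog_arm(series=[[[1, 0, 5, 25, 0], [1, 0, 0, 25, 0], [1, 0, 0, 25, 0], [1, 0, 0, 15, 0], [1, 0, 0, 10, 0], [1, 0, 0, 0, 0], [1, 0, 0, 0, 0]]])

```text
time: 3.53
ee_pos: [0.5106, -0.1921, 0.1392]
tool_rot: [3.141, 0.0, 0.054]
wrist_force: [0.3, 0.4, 0.5]
width: 0.0005
finger_force: 0.0
```

>>> jog_arm(series=[[[1, 0, -7, 0, 0], [1, 0, -7, 0, 0], [1, 0, -7, 0, 0], [1, 0, -7, 0, 0], [1, 0, -7, 0, 0], [1, 0, -7, 0, 0], [1, 0, 0, 0, 0]]])

```text
time: 4.12
ee_pos: [0.5081, -0.1495, 0.139]
tool_rot: [-3.141, -0.0, 0.055]
wrist_force: [-0.2, 0.6, -0.7]
width: -0.0003
finger_force: 0.0
```

```bash
cat > m.py <<'E'
from h import *
d_=[manip.snapshot("side")]; p,d=d_[0]; X=cloud("side",d); z=X[...,2]; red,_,black=masks(p)
ok=(X[...,1]<-.06)&(X[...,1]>-.3)&(z>.15)&(z<.163)&(X[...,0]<.54)
for nm,m in(("red",red&ok),("black",black&ok&(X[...,1]<-.2))):
    Q=X[m]*1000; print(nm,len(Q),Q.mean(0).round(1),Q.min(0).round(),Q.max(0).round()) if len(Q) else print(nm,0)
o=manip.get_obs(); print(o["ee_pos"],o["wrist_force"])
import sys; cv2.imwrite("pics/%s.png"%sys.argv[1],cv2.resize(p[60:210,200:350],(500,500)))
E
python3 m.py s2
```

```text
red 20 [ 505.9 -154.   154.4] [ 495. -163.  150.] [ 518. -152.  162.]
black 15 [ 454.1 -215.3  159.2] [ 452. -232.  152.] [ 457. -207.  162.]
[ 0.50821849 -0.1499298   0.1390333 ] [ 0.00794086 -0.77427562 -0.35961996]
```

View pics/s2.png

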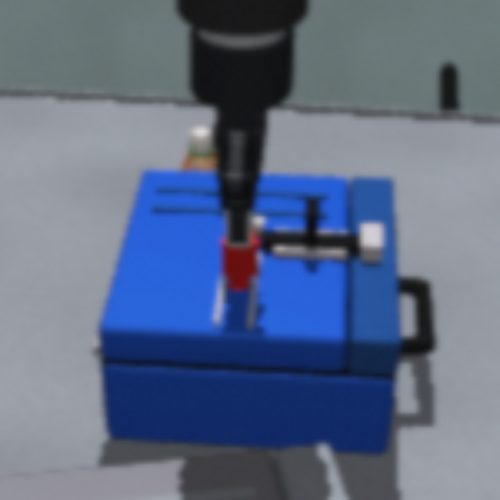

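The picture shows the finger just above/behind the red tab (crop (238,240)) and the tab barely displaced. I'll compare the projected TCP with what is seen.

```bash
python3 - <<'E'
from h import *
def proj(n,P):
    c=manip.get_calibration(n); r=R.from_euler("xyz",c["orientation"]).inv()
    q=r.apply(np.atleast_2d(P)-c["position"]); return cv2.projectPoints(q,np.zeros(3),np.zeros(3),c["camera_matrix"],np.array([c["k1"],0,0,0,0]))[0][:,0]
e=manip.get_obs()["ee_pos"]
uv=proj("side",[e,e+[0,0,.03],[.508,-.151,.161],[.508,-.151,.13]]);print(((uv-[200,60])*500/150).round(),uv.round())
p,d=manip.snapshot("side");X=cloud("side",d)*1000
for v in range(112,152,2): print(v,p[v,271],X[v,271].round(),d[v,271])
E
```

```text
[[237. 268.]
 [237. 236.]
 [238. 244.]
 [237. 276.]] [[271. 140.]
 [271. 131.]
 [271. 133.]
 [271. 143.]]
112 [76 74 72] [502. -92. 254.] 0.85194117
114 [43 41 40] [503. -95. 248.] 0.8577158
116 [28 27 26] [503. -94. 243.] 0.86044663
118 [20 19 17] [ 504. -103.  233.] 0.87423915
120 [28 26 25] [ 506. -121.  217.] 0.8981017
122 [20 18 17] [ 506. -120.  212.] 0.9010539
124 [23 21 19] [ 508. -142.  194.] 0.92917985
126 [24 22 21] [ 508. -142.  188.] 0.93319666
128 [24 22 21] [ 508. -139.  184.] 0.9335195
130 [23 21 20] [ 508. -142.  176.] 0.9411117
132 [47 45 44] [ 507. -138.  172.] 0.9403938
134 [ 47  47 102] [ 509. -154.  156.] 0.9628294
136 [ 13  15 103] [ 509. -154.  150.] 0.9669971
138 [ 13  15 103] [ 509. -152.  145.] 0.9689777
140 [ 14  16 103] [ 509. -155.  137.] 0.97585446
142 [ 14  16 104] [ 509. -154.  131.] 0.9795591
144 [ 14  17 103] [ 508. -149.  128.] 0.9777988
146 [ 47  24 103] [ 508. -148.  122.] 0.980312
148 [109  45  21] [ 507. -143.  119.] 0.9781037
150 [110  45  16] [ 506. -131.  120.] 0.96844363
```

```bash
python3 - <<'E'
from h import *
p=cv2.imread("pics/s1.png")[:,400:]
# tip row in crop 1 (400/150 scale), column 195
print([(60+v*.375,p[v,195].tolist()) for v in range(60,110,4)])
for v in (90,91,92): print(onplane("side",[[273,v]],.238)*1000)
o,r,w=rays("side",[[273,90],[273,91],[273,92],[271,133]]); w=r.apply(w)
for k,y in enumerate((-.180,-.180,-.180,-.142)): print((o+w[k]*(y-o[1])/w[k,1])*1000)
q,_=manip.snapshot("side"); c=cv2.resize(q[105:155,240:310],(700,500),interpolation=cv2.INTER_CUBIC); cv2.imwrite("pics/s3.png",cv2.convertScaleAbs(c,alpha=1.8,beta=20))
print({k:manip.get_obs()[k] for k in("joints","width","ee_pos","tool_rot")})
E
```

```text
[(82.5, [26, 24, 23]), (84.0, [23, 21, 20]), (85.5, [23, 21, 20]), (87.0, [26, 23, 23]), (88.5, [25, 22, 21]), (90.0, [31, 29, 28]), (91.5, [75, 72, 70]), (93.0, [128, 123, 119]), (94.5, [155, 147, 142]), (96.0, [158, 150, 145]), (97.5, [158, 150, 146]), (99.0, [159, 151, 146]), (100.5, [159, 151, 146])]
[[ 516.94627412 -250.14281495  238.        ]]
[[ 516.16300254 -243.81400782  238.        ]]
[[ 515.38747165 -237.5479004   238.        ]]
[ 508.75502677 -180.          270.15590015]
[ 508.71389811 -180.          267.45593265]
[ 508.67259725 -180.          264.74584197]
[ 507.795988   -142.          166.69892782]
{'joints': array([ 8.23441063e-02,  1.77771941e-01, -4.02775888e-01,  4.80647179e-05,
       -9.90222888e-01,  1.54270072e+00]), 'width': -5.362403213192133e-05, 'ee_pos': array([ 0.50814834, -0.15053029,  0.13885028]), 'tool_rot': array([ 3.14155320e+00, -2.67273332e-05,  5.42748655e-02])}
```

View pics/s3.png

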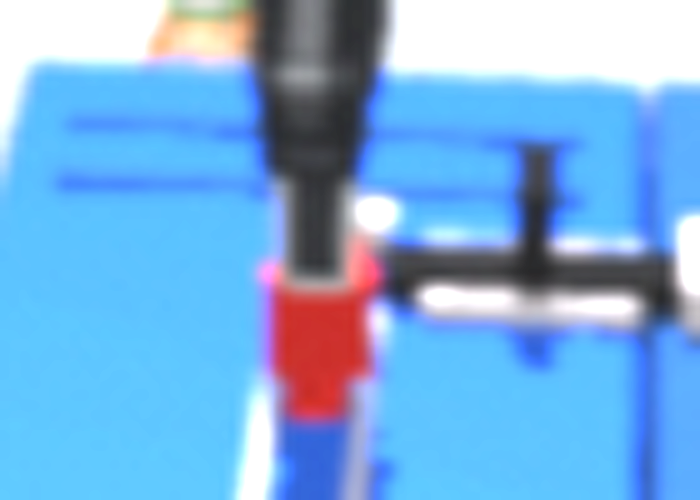

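The view shows the fingertip above the tab, at z ≈ 167 with its front at y ≈ -140. Both pictures put the visible tip about 28 mm higher than the reported TCP, and there is no contact force, so the catch is still shut. I'll go back and descend further, watching the force.

>>> jog_arm(series=[[[1, 0, 10, 0, 0], [1, 0, 10, 0, 0], [1, 0, 10, 0, 0], [1, 0, 12, 0, 0], [1, 0, 0, 0, 0], [1, 0, 0, 8, 0], [1, 0, 0, 8, 0], [1, 0, 0, 0, 0]]])

```text
time: 4.93
ee_pos: [0.5089, -0.1924, 0.1205]
tool_rot: [-3.141, 0.003, 0.053]
wrist_force: [-0.7, -0.5, -0.0]
width: -0.0001
finger_force: 0.0
```

```bash
python3 m.py s4; python3 - <<'E'
from h import *
p,d=manip.snapshot("side");X=cloud("side",d)*1000
for v in range(104,136,2): print(v,p[v,270],X[v,270].round())
E
```

```text
red 47 [ 507.3 -156.2  157.2] [ 496. -165.  150.] [ 518. -150.  162.]
black 15 [ 454.1 -215.6  159. ] [ 452. -229.  151.] [ 457. -207.  162.]
[ 0.50930684 -0.19243222  0.12135731] [-0.24104234  0.33991561 -0.18348101]
104 [42 40 39] [ 512. -147.  248.]
106 [47 45 44] [ 511. -142.  245.]
108 [48 46 44] [ 510. -135.  243.]
110 [64 61 59] [ 510. -133.  238.]
112 [42 40 39] [ 510. -130.  234.]
114 [25 24 22] [ 511. -140.  223.]
116 [19 17 16] [ 511. -144.  215.]
118 [26 23 22] [ 514. -165.  198.]
120 [45 36 32] [ 514. -165.  192.]
122 [79 69 63] [ 516. -181.  178.]
124 [73 66 61] [ 516. -181.  171.]
126 [72 62 57] [ 515. -179.  166.]
128 [67 59 55] [ 515. -178.  160.]
130 [74 69 82] [ 516. -187.  149.]
132 [ 19  20 111] [ 512. -156.  161.]
134 [ 15  17 107] [ 512. -154.  156.]
```

>>> jog_arm(series=[[[1, 0, 0, 6, 0], [1, 0, 0, 6, 0], [1, 0, 0, 0, 0], [1, 0, -6, 0, 0], [1, 0, -6, 0, 0], [1, 0, -6, 0, 0], [1, 0, -6, 0, 0], [1, 0, -3, 0, 0], [1, 0, 0, 0, 0]]])

```text
time: 5.78
ee_pos: [0.509, -0.1648, 0.111]
tool_rot: [-3.142, -0.0, 0.055]
wrist_force: [0.2, -0.8, -0.9]
width: 0.0002
finger_force: 0.0
```

```bash
python3 m.py s5
```

```text
red 46 [ 507.  -141.7  157.2] [ 497. -148.  150.] [ 518. -137.  162.]
black 15 [ 454.1 -215.1  159.3] [ 452. -231.  151.] [ 457. -206.  163.]
[ 0.50902823 -0.16501495  0.11103359] [-0.3519087  -0.04002576  0.54024816]
```

The catch is moving: about 14 mm so far.

>>> jog_arm(series=[[[1, 0, -6, 0, 0], [1, 0, -6, 0, 0], [1, 0, -6, 0, 0], [1, 0, -6, 0, 0], [1, 0, -2, 0, 0], [1, 0, -2, 0, 0], [1, 0, 0, 0, 0]]])

```text
time: 6.42
ee_pos: [0.5075, -0.1372, 0.1109]
tool_rot: [-3.141, -0.0, 0.054]
wrist_force: [-0.2, -1.7, 0.6]
width: 0.0004
finger_force: 0.2
```

```bash
python3 m.py s6
```

```text
red 51 [ 506.6 -114.5  157.3] [ 496. -125.  150.] [ 517. -108.  162.]
black 13 [ 454.3 -216.9  159.2] [ 452. -231.  154.] [ 457. -207.  162.]
[ 0.50740534 -0.13722925  0.11076442] [0.96320537 0.10898817 0.30048037]
```

>>> jog_arm(series=[[[1, 0, -1, 0, 0], [1, 0, -1, 0, 0], [1, 0, 0, 0, 0]]])

```text
time: 6.72
ee_pos: [0.5073, -0.1358, 0.1107]
tool_rot: [3.142, 0.0, 0.054]
wrist_force: [1.5, -2.3, 0.7]
width: 0.0002
finger_force: 1.1
```

>>> jog_arm(series=[[[1, 0, -0.7, 0, 0], [1, 0, 0, 0, 0]]])

```text
time: 6.88
ee_pos: [0.5072, -0.1351, 0.1107]
tool_rot: [3.142, 0.0, 0.054]
wrist_force: [-0.2, -2.7, 0.7]
width: 0.0001
finger_force: 1.4
```

Catch aside at about 104 mm. Now lift and move to the handle side of the bolt tab.

>>> jog_arm(series=[[[1, 0, 10, 0, 0], [1, 0, 0, -20, 0], [1, 0, 0, -20, 0], [1, 0, 0, -25, 0], [1, -21, 17, 0, 0], [1, -21, 17, 0, 0], [1, -21, 17, 0, 0], [1, -21, 17, 0, 0], [1, 0, 0, 0, 0], [1, 0, 0, 0, 0]]])

```text
time: 7.72
ee_pos: [0.4267, -0.2183, 0.176]
tool_rot: [-3.141, -0.001, 0.052]
wrist_force: [1.1, 0.5, 0.4]
width: 0.0
finger_force: 0.0
```

```bash
python3 m.py s7
```

```text
red 50 [ 505.5 -112.   157.6] [ 493. -120.  150.] [ 518. -106.  162.]
black 14 [ 454.2 -215.4  158.6] [ 452. -231.  151.] [ 457. -207.  162.]
[ 0.42742027 -0.21787372  0.17596081] [0.17779132 0.20091143 0.75755446]
```

View pics/s7.png

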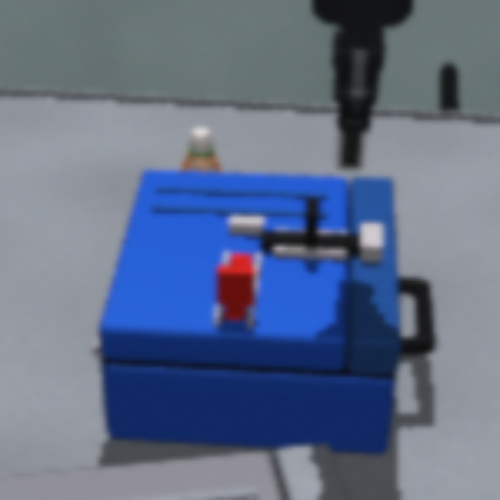

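The catch is fully aside (tab at crop (237,285), bar clear of the bolt). The finger hangs at (350,160), on the handle side of the bolt tab (313,220), between the tab and the staple (372,240). Next I lower and push +x.

>>> jog_arm(series=[[[1, 0, 0, 20, 0], [1, 0, 0, 20, 0], [1, 0, 0, 15, 0], [1, 0, 0, 8, 0], [1, 0, 0, 0, 0], [1, 5, 0, 0, 0], [1, 5, 0, 0, 0], [1, 5, 0, 0, 0], [1, 5, 0, 0, 0], [1, 0, 0, 0, 0]]])

```text
time: 8.6
ee_pos: [0.4489, -0.2164, 0.1133]
tool_rot: [3.141, -0.001, 0.054]
wrist_force: [0.3, -0.2, -0.4]
width: 0.0002
finger_force: 0.0
```

```bash
python3 m.py s8
```

```text
red 49 [ 505.6 -112.4  157.5] [ 494. -119.  151.] [ 517. -108.  162.]
black 41 [ 456.4 -208.8  157.4] [ 443. -230.  150.] [ 469. -200.  163.]
[ 0.44872165 -0.21633382  0.11320307] [ 1.03071718  0.09695432 -0.02364052]
```

>>> jog_arm(series=[[[1, 5, 0, 0, 0], [1, 5, 0, 0, 0], [1, 5, 0, 0, 0], [1, 5, 0, 0, 0], [1, 4, 0, 0, 0], [1, 0, 0, 0, 0]]])

```text
time: 9.15
ee_pos: [0.4727, -0.215, 0.1127]
tool_rot: [3.141, -0.001, 0.054]
wrist_force: [-0.4, -0.6, -0.7]
width: -0.0003
finger_force: 0.0
```

>>> jog_arm(series=[[[1, 1, 0, 0, 0], [1, 1, 0, 0, 0], [1, 0, 0, 0, 0]]])

```text
time: 9.4
ee_pos: [0.4734, -0.215, 0.1127]
tool_rot: [-3.142, 0.0, 0.054]
wrist_force: [-2.2, 0.4, 0.8]
width: -0.0001
finger_force: 1.0
```

```bash
python3 m.py s9
```

```text
red 48 [ 506.5 -112.   157.1] [ 496. -119.  150.] [ 517. -108.  162.]
black 43 [ 481.9 -208.5  157.3] [ 467. -230.  150.] [ 493. -201.  163.]
[ 0.47342443 -0.21492269  0.11269581] [-1.88046341 -0.77231362  0.01098786]
```

>>> jog_arm(series=[[[1, 1, 0, 0, 0], [1, 0.7, 0, 0, 0], [1, 0, 0, 0, 0]]])

```text
time: 9.7
ee_pos: [0.4751, -0.2148, 0.1127]
tool_rot: [-3.142, 0.0, 0.054]
wrist_force: [-2.4, 0.5, 0.0]
width: 0.0
finger_force: 1.4
```

>>> jog_arm(series=[[[1, 1, 0, 0, 0], [1, 0.7, 0, 0, 0], [1, 0, 0, 0, 0]]])

```text
time: 9.95
ee_pos: [0.4769, -0.2147, 0.1127]
tool_rot: [-3.142, 0.0, 0.054]
wrist_force: [-2.1, -0.3, -0.2]
width: 0.0
finger_force: 1.3
```

Still sliding at friction level, so continue to the stop.

>>> jog_arm(series=[[[1, 0.8, 0, 0, 0], [1, 0.7, 0, 0, 0], [1, 0, 0, 0, 0]]])

```text
time: 10.2
ee_pos: [0.4775, -0.2147, 0.1127]
tool_rot: [-3.141, 0.002, 0.054]
wrist_force: [-6.0, 0.4, 3.3]
width: 0.0002
finger_force: 3.0
```

>>> jog_arm(series=[[[1, 0.7, 0, 0, 0], [1, 0, 0, 0, 0]]])

```text
time: 10.37
ee_pos: [0.4775, -0.2147, 0.1127]
tool_rot: [-3.141, 0.003, 0.054]
wrist_force: [-7.2, 0.1, 3.2]
width: 0.0003
finger_force: 4.0
```

```bash
python3 m.py s10
```

```text
red 47 [ 506.2 -112.3  157.1] [ 496. -120.  151.] [ 518. -108.  162.]
black 37 [ 486.2 -207.8  157.9] [ 472. -233.  151.] [ 497. -201.  162.]
[ 0.47752729 -0.21470641  0.11270735] [-8.47637214  0.71369723  5.34552123]
```

The bolt has reached its end stop (force rising, position stalled). Back off and lift clear.

>>> jog_arm(series=[[[1, -8, 0, 0, 0], [1, -8, 0, 0, 0], [1, 0, 0, -25, 0], [1, 0, 0, -35, 0], [1, 0, 0, -35, 0], [1, -25, 0, -30, 0], [1, 0, 0, 0, 0], [1, 0, 0, 0, 0]]])

```text
time: 11.08
ee_pos: [0.4388, -0.217, 0.2403]
tool_rot: [3.141, -0.007, 0.054]
wrist_force: [-0.3, 0.2, -1.0]
width: 0.0002
finger_force: 0.0
```

```bash
python3 m.py s11
```

```text
red 49 [ 505.6 -112.3  157.6] [ 493. -118.  150.] [ 518. -109.  162.]
black 18 [ 494.1 -212.6  158.8] [ 491. -230.  152.] [ 497. -203.  162.]
[ 0.43832664 -0.21674342  0.23863525] [ 0.11739733 -0.97275604 -0.14188986]
```

View pics/s11.png

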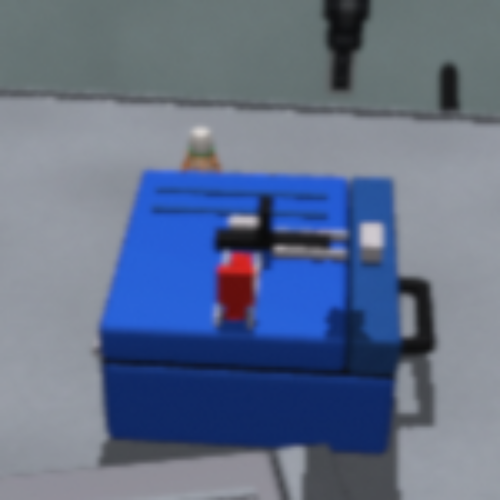

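The bolt is out of the staple (its end at crop (330,240), staple at (372,240)), the tab moved 40 mm to (265,215), the catch is still aside at (237,285), and the robot is clear.

```bash
python3 -c "
from workcell import manip
print(manip.job_done())"
```

```text
the job is handed in; nothing more can be done
None
```

The blue toolbox is unlatched: the catch was slid aside (about 44 mm) first, then the bolt was drawn back to its end stop, clear of the staple. The grey case was not touched, and the job was handed in at about 11 s with the arm clear.

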